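Shut and lock the gear case's inspection cover

TASK

Press the open inspection cover of the gear case down with the fingertips until it is fully shut. Then set the fingertips in the slot of each of its two round quarter-turn fasteners, in either order, and turn it clockwise to its stop, so that the cover is locked. Only press and turn: do not raise the cover any further, and leave the loose parts lying where they are.

Things in the scene. Friction and masses are not known exactly. Their poses are not given: they have to be found in the camera images.
- case: Fixed open-topped aluminium gear case, 278 mm front to back, 356 wide, 90 high, gears inside. Origin on the bench under the middle of the opening; x from its front (robot side) to its hinge side, y left, z up. The hinge line of the cover runs along y at x = +78 mm, 90 mm high; behind it a flat deck 90 mm high carries two loose parts.
- cover (a joint): Angle of the hinged inspection cover, rad: 0 = shut, growing as its front edge rises; found at 0.45 to 0.7. Plain aluminium plate 8 mm thick, 356 mm wide, 166 mm from hinge line to front edge; underside 90 mm above the bench when shut. The stiff hinge (0.85 N m friction) holds it at any angle; 3 to 8 N down near the front edge shut it against a hard stop.
- cover_press (a point): Bare point on the top face of the cover, on its middle line between the two fastener rings (68 mm apart), 115 mm from the hinge line and 51 mm from the front edge; a good place to press. It moves with the cover; x runs towards the hinge, y left, z out of the top face.
- slot_left (a point): Middle of the left slot's floor, on the turning axis (left = +y of case), 85 mm from the hinge line, 80 mm from the cover's middle line. Slot 32 mm wide, 14 mm deep, straight across a flush steel disc 80 mm across, closed at its ends by a fixed ring (82 mm inside); fingertips up to 65 mm long fit. x along the slot, z out of the cover; turns with the disc. Floor 12 mm, disc and ring 26 mm above the plate.
- slot_right (a point): Middle of the right slot's floor, on the turning axis (left = +y of case), 85 mm from the hinge line, 80 mm from the cover's middle line. Slot 32 mm wide, 14 mm deep, straight across a flush steel disc 80 mm across, closed at its ends by a fixed ring (82 mm inside); fingertips up to 65 mm long fit. x along the slot, z out of the cover; turns with the disc. Floor 12 mm, disc and ring 26 mm above the plate.
- fastener_left (a joint): Turn of the left fastener disc, rad: 0 = open (slot square to the cover's front edge), pi/2 = locked (slot parallel to the front edge, hard stop). Grows clockwise from above; found at 0 to 0.3. Friction 0.1 N m, no spring, stays where left. Below, a tongue swings under a keeper in the case; turned with the cover open it would block the cover.
- fastener_right (a joint): Turn of the right fastener disc, rad: 0 = open (slot square to the cover's front edge), pi/2 = locked (slot parallel to the front edge, hard stop). Grows clockwise from above; found at 0 to 0.3. Friction 0.1 N m, no spring, stays where left. Below, a tongue swings under a keeper in the case; turned with the cover open it would block the cover.
- planet_gear: Bystander: loose steel gear, 58 mm across, 26 mm high, on the case's rear deck, right; origin under its middle.
- bearing_race: Bystander: loose steel ring, 60 mm across, 16 mm high, on the case's rear deck, left; origin under its middle.
- screwdriver: Bystander: screwdriver lying on the bench in front of the case.
- clutch_pack: Bystander: dark toothed ring, about 134 mm across, 34 mm high, on the bench, left of the case; origin under its middle.
- clutch_hub: Bystander: steel drum 104 mm across, 45 mm high, with a stub shaft up to 100 mm, on the bench, right of the case; origin under its middle.
- cup: Bystander: white cup 85 mm high, 72 mm across, on the bench, left and near the robot; origin under its middle.
- wrench: Bystander: wrench lying on the bench, right and near the robot.

How it is judged:
By the outcome, as a careful person would: the job done as asked, in the order asked, and still so for the second after the job is handed in, with the robot touching nothing.
It also fails if it takes over 72 s, if anything falls off the work surface, if the arm or the gripper's body presses on something with over 40 N, if the wrist force passes 120 N, or if a joint passes its speed limit or range.

ROBOT

A 6-joint arm with a two-finger parallel gripper is mounted at the origin on the work surface. World frame = base frame: x ahead of the robot, y to its left, z up, the work surface at z = 0. Lengths are in mm, angles in degrees, forces in N, time in s.
With the tool pointing down it reaches from about 225 to 875 mm from the base axis. Payload 3.4 kg.
Tool frame: the origin (TCP) lies between the finger pads; the fingertips stand 8 mm ahead of it and the grasp point (between the pads) lies 11 mm behind it; x points along the fingers, y is the direction in which the jaws open and shut, and the axes are right-handed (so a half turn about x gives the same grasp; the last joint's range is limited). The gripper opens to 85 mm and grips with 20 to 120 N. Pads are 22 mm wide; open, the fingers measure 114 mm over their backs; the gripper's body (76 mm by 85 mm) begins 54 mm behind the grasp point. The pads swing forward as they close: fully open they stand 13 mm farther back than shut.
Start: joints at [-78.323, 15.808, 86.224, -0, 77.962, -6.933], TCP at [183.493, -544.972, 213.028] pointing down, gripper open.
Joint ranges: [-165.64, 165.64], [-43.16, 119.46], [12.63, 154.43], [-67.54, 247.53], [6.08, 155.33], [-154.97, 154.97]. Speed limits (degrees/s): [147.25, 147.25, 180, 180, 180, 180].

INTERFACE

Orientations are given as [roll, pitch, yaw] about the fixed x, y, z axes, in that order (R = Rz(yaw) Ry(pitch) Rx(roll)).
In Python, from plant import readout, viewer, ticket gives the robot as it stands. The module is installed in compiled form; this text tells all that it offers.
- The arm moves only by the shell command python3 -m pendant 'ROWS' [OPENING] [FORCE]. ROWS is a JSON object of lists of equal length, an entry for each row: "offset": the shift along the tool's x, y, z in units of 30 mm (1.0 is 30 mm), a list of three; "turn": the turn about the tool's x in units of 5 degrees (1.0 is 5 degrees). In form: {"offset": [[tx, ty, tz], ...], "turn": [turn, ...]}. A call has 1 to 20 rows; each row shifts and turns the commanded pose from where the row before left it, along the tool's axes as they then stand; what a row does not reach is not made up. A row lasts 1/12 s, in which the tool goes at most 41.7 mm and 7.16 degrees, less where a joint would pass 70% of its speed; a pose out of reach is approached as far as the arm can. A call is refused whole if a number of a shift passes 1 or a number of a turn 1, either way. A call with a gripper value outside its range is refused whole. OPENING is the opening, from 0 (shut) to 1 (fully open), set as the call begins (- or left out, the last holds). The fingers move at their own pace and stop on an object; FORCE is the grip in N (left out, the last holds). Time passes only in rows, so rows that do not move let the fingers close. It gives the time, the measured TCP pose, the force and the opening at its end, in the units of the state.
- readout.state(): the state, without advancing time (a new reading comes with each control period).
- viewer.camera(name): name is "scene" or "top"; returns (picture, depth): 400x640x3 uint8, red, green, blue; 400x640 float32, mm along the optical axis (not along the pixel's ray), 0 where there is no reading.
- viewer.camera_info(name): a dict with "K" (3x3 intrinsics, pixels), "eye" and "attitude" of the camera in the world. Camera axes: x right, y down, z forward; pixel columns grow to the right and rows downward; lengths in mm; the calibration is good to about 2 mm. A picture is of the moment at which its call begins. camera_info takes no time and is no camera call.
- ticket.close_job(): hands the job in, once; it reports no verdict.
Trained networks look in the newest picture that a camera, given by its name, has taken for a name from the list of things; names that differ only in an ending like _2 or _b are one class to them, and where a whole thing is asked for, a point or a joint stands for the part that bears it (a point fixed in the world has none). Each returns a list of dicts, best first, with "confidence" (0 to 1); they miss things now and then, are a little off and sometimes report something else, mostly with a low value. They report only what shows in the picture. A call takes as long as a camera call.
- viewer.recognise(target, camera): "bbox" ([left, top, width, height] in pixels, round what is visible of it).
- viewer.regions_of(target, camera): "mask" (400x640 bool, what is visible of it) and "bbox" ([left, top, width, height] in pixels, round what is visible of it).
The state is a dict: "t": time; "q": joint angles; "joint_velocities": joint speeds; "effort": joint torques, N m; "tool_pos": TCP position; "tool_rot": TCP orientation; "wrist_force": force on the tool from outside, world axes, zero at the start; "wrist_torque": the same for the moment, N m; "finger_gap": finger opening in mm.
Only numpy, scipy, OpenCV 4.12 (cv2) and the standard library are available. Lean on these libraries where they do the work, as an engineer would, in place of code of your own. Each camera call takes 0.05 s, during which the arm holds its last target. There are 200 camera calls.

## Working session

There is one attempt and no reset: what is moved stays moved. The work goes in short steps, Python scripts to look and compute and a shell command to move; the robot and the scene stay as the last step left them, time stands still between calls to the robot, and variables do not carry over. Pictures are saved under pics/ and viewed, about 8 in all and at most 12, crops included, and the job is handed in when it is done.

```bash
mkdir -p pics; cat > h.py <<'E'
import numpy as np, cv2
from scipy.spatial.transform import Rotation as R
from plant import readout, viewer, ticket
def cam(n):
    i=viewer.camera_info(n); return np.array(i["K"]),np.array(i["eye"],float),i["attitude"]
def rot(a):
    a=np.array(a,float); return a if a.shape==(3,3) else R.from_euler('xyz',a,degrees=True).as_matrix()
def cloud(n,d):
    K,e,a=cam(n); v,u=np.mgrid[:400,:640]
    p=np.stack([(u-K[0,2])/K[0,0]*d,(v-K[1,2])/K[1,1]*d,d],-1)
    return p@rot(a).T+e
def save(n,im): cv2.imwrite('pics/'+n+'.png',im[...,::-1])
E
python3 - <<'E'
from h import *
print({k:np.round(v,3).tolist() if not np.isscalar(v) else v for k,v in readout.state().items()})
for n in("scene","top"):
    print(viewer.camera_info(n)); im,d=viewer.camera(n); save(n+'0',im); np.savez(n+'0.npz',im=im,d=d)
    for t in ("slot_left","slot_right","cover_press","cover"):
        for r in viewer.regions_of(t,n)[:3]:
            P=cloud(n,d)[r["mask"]&(d>0)]
            print(n,t,round(r["confidence"],2),r["bbox"],np.round(np.median(P,0)) if len(P) else None)
E
```

```text
{'t': 0.0, 'q': [-78.323, 15.849, 86.297, 0.003, 77.961, -6.932], 'joint_velocities': [-0.027, -0.019, 0.003, -0.042, -0.055, 0.106], 'effort': [0.002, -41.678, -24.581, -0.0, 0.011, -0.0], 'tool_pos': [183.388, -544.375, 212.117], 'tool_rot': [-98.287, 89.893, 100.321], 'wrist_force': [-1.048, 0.127, 0.763], 'wrist_torque': [-0.023, -0.044, 0.028], 'finger_gap': 85.3285126858997}
{'K': array([[451.25743089,   0.        , 309.23065016],
       [  0.        , 451.25743089, 206.50722478],
       [  0.        ,   0.        ,   1.        ]]), 'eye': array([1552.08776785,  367.96153208,  786.60530909]), 'attitude': array([-123.15171112,   -0.29379777,  110.0926097 ])}
scene slot_left 0.93 [336.5, 176.5, 31.5, 25.0] [529. 114. 158.]
scene slot_right 0.77 [284.2, 160.4, 27.4, 32.1] [517. -48. 158.]
scene cover_press 0.61 [260.0, 150.6, 136.0, 78.5] [528.  52. 146.]
scene cover_press 0.21 [317.0, 215.8, 21.9, 23.5] [651.  90. 101.]
scene cover_press 0.19 [281.1, 164.6, 27.1, 28.2] [519. -47. 157.]
scene cover 0.63 [258.9, 148.7, 133.8, 81.1] [528.  50. 146.]
{'K': array([[394.98476869,   0.        , 322.5015268 ],
       [  0.        , 394.98476869, 199.12611366],
       [  0.        ,   0.        ,   1.        ]]), 'eye': array([ 363.35811441,  -15.32242587, 1314.42138653]), 'attitude': array([-171.56403884,    1.47666877,  -91.40720406])}
top slot_left 0.68 [291.5, 161.8, 14.8, 17.5] [642.  86. 106.]
top slot_left 0.6 [275.0, 196.3, 25.5, 14.3] [529. 119. 159.]
top slot_left 0.54 [440.9, 213.3, 15.7, 55.8] [ 416. -396.    7.]
top slot_right 0.64 [325.3, 192.7, 28.8, 22.2] [518. -43. 159.]
top cover_press 0.64 [248.9, 186.7, 129.4, 44.4] [509.  34. 162.]
top cover 0.76 [251.6, 184.2, 124.6, 48.2] [508.  34. 163.]
```

```bash
python3 - <<'E'
from h import *
z=np.load('top0.npz'); im,d=z['im'],z['d']
c=cv2.resize(im[140:260,220:420],(800,480),interpolation=cv2.INTER_CUBIC); save('topc',c)
P=cloud('top',d)
# plate: fit plane on points in cover region, excluding fasteners, by RANSAC
m=np.zeros_like(d,bool); m[186:230,250:378]=1
Q=P[m&(d>0)]; Q=Q[Q[:,2]>80]
rng=np.random.default_rng(0);best=None
for _ in range(2000):
    a=Q[rng.choice(len(Q),3,0)]; n=np.cross(a[1]-a[0],a[2]-a[0]); 
    if np.linalg.norm(n)<100: continue
    n/=np.linalg.norm(n); n*=np.sign(n[2])
    i=abs((Q-a[0])@n)<2.5
    if best is None or i.sum()>best.sum(): best=i
I=Q[best]; c0=I.mean(0); n=np.linalg.svd(I-c0)[2][2]; n*=np.sign(n[2])
print(len(Q),len(I),'n',n,'angle',np.arccos(n[2]),'yaw of tilt',np.degrees(np.arctan2(-n[1],-n[0])),c0)
u=np.array([n[0],n[1],0]);u/=-np.linalg.norm(u) if 0 else np.linalg.norm(u)
print('u',u)
y=np.cross(n,[-1*0,0,0]) 
lat=np.array([-u[1],u[0],0])
for w in(u,lat): print(np.percentile(I@w,[0.5,2,50,98,99.5]).round(1))
print('deck z', [np.round(P[r,s],0).tolist() for r,s in((165,320),(165,350),(170,265))])
E
```

```text
5098 3268 n [ 0.61640743 -0.04264302  0.78627187] angle 0.6660444463813985 yaw of tilt 176.0425873784359 [511.96516284  31.74864869 151.14968704]
u [ 0.99761562 -0.06901498  0.        ]
[445.4 446.9 500.7 584.8 588.5]
[-104.8 -101.1   66.6  242.9  246.9]
deck z [[655.0, 17.0, 91.0], [646.0, -77.0, 116.0], [645.0, 193.0, 87.0]]
```

View pics/topc.png

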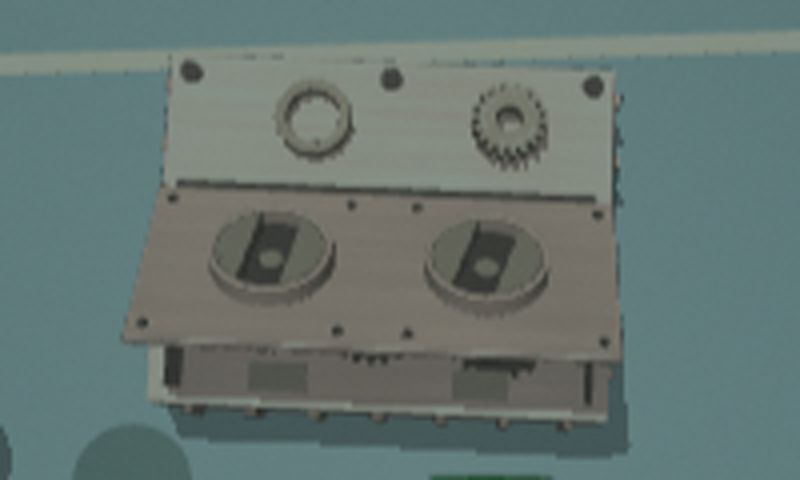

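View pics/scene0.png

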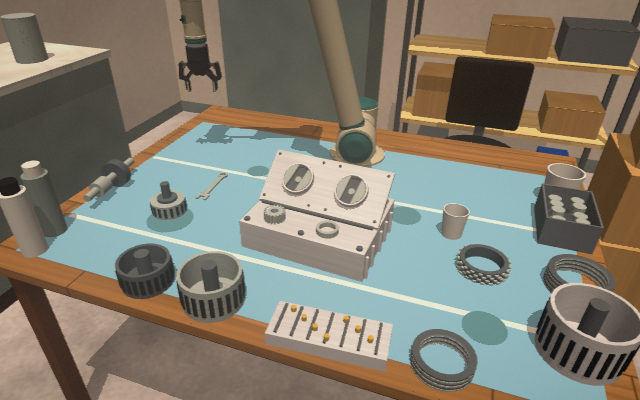

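The top crop shows both slots nearly square to the front edge, with discs at about pixels (288,204) and (342,206). The scene view shows the cover open and clear of the loose parts. The estimates are a tilt of about 0.666 rad, a case yaw of about -4°, and the hinge at u≈572 with its middle at lat≈72. Next I'll plan the approach.

```bash
cat >> h.py <<'E'
YAW=-3.96; U=np.array([np.cos(np.radians(YAW)),np.sin(np.radians(YAW)),0]); L=np.array([-U[1],U[0],0])
def W(u,l,z): return u*U+l*L+np.array([0,0,z])
def plan(target,yaw=None):
    s=readout.state(); M=rot(s["tool_rot"]); y=np.degrees(np.arctan2(M[1,1],M[0,1]))
    print('t',round(s['t'],2),'pos',np.round(s['tool_pos'],1),'ydir yaw',round(y,1),'xdir',M[:,0].round(3),'q6',s['q'][5].round(1),'F',np.round(s['wrist_force'],1),'gap',round(s['finger_gap'],1))
    if target is not None: print('target',np.round(target,1),'offset units',(M.T@(np.array(target)-s['tool_pos'])/30).round(2))
    if yaw is not None: print('turn units (cw+)',((y-yaw+180)%360-180)/5)
E
python3 - <<'E'
from h import *
print(rot(readout.state()['tool_rot']).round(3))
plan(W(486.5,72,240)); plan(None,-4); plan(None,176)
# slot direction from top: mask elongation on disc, in cover-plane coordinates
z=np.load('top0.npz'); im,d=z['im'],z['d']; P=cloud('top',d)
th=.666; o=W(572,72,90); X=U*np.cos(th)-np.array([0,0,np.sin(th)]); N=U*np.sin(th)+np.array([0,0,np.cos(th)])
a=(P-o)@X; b=(P-o)@L; h=(P-o)@N
for s in(80,-80):
    r=np.hypot(a+85,b-s); m=(r<36)&(h<27)&(h>8)&(d>0); g=h[m]
    lo=m&(h<26.5)
    k=np.c_[a[lo],b[lo]]; print(s,lo.sum(),np.percentile(g,[5,50,95]).round(1),k.mean(0).round(1)); v=np.linalg.svd(k-k.mean(0))[2][0]; print('slot angle cw deg',-np.degrees(np.arctan2(v[1],v[0]))%180)
E
```

```text
[[ 0.     0.319 -0.948]
 [ 0.    -0.948 -0.319]
 [-1.     0.    -0.   ]]
t 0.5 pos [ 183.5 -544.9  213. ] ydir yaw -71.4 xdir [ 0.  0. -1.] q6 -6.9 F [-0.3 -0.4 -0.3] gap 85.5
target [490.3  38.2 240. ] offset units [ -0.9  -15.16 -15.9 ]
t 0.5 pos [ 183.5 -544.9  213. ] ydir yaw -71.4 xdir [ 0.  0. -1.] q6 -6.9 F [-0.3 -0.4 -0.3] gap 85.5
turn units (cw+) -13.478370993115774
t 0.5 pos [ 183.5 -544.9  213. ] ydir yaw -71.4 xdir [ 0.  0. -1.] q6 -6.9 F [-0.3 -0.4 -0.3] gap 85.5
turn units (cw+) 22.521629006884222
80 216 [10.8 15.2 26.7] [-83.   82.7]
slot angle cw deg 13.986454211069969
-80 214 [11.1 14.3 26.7] [-81.7 -79.3]
slot angle cw deg 15.864521606163237
```

```bash
python3 -m pendant '{"offset":[[-0.9,0,0],[0,-0.84,-0.88],[0,-0.84,-0.88],[0,-0.84,-0.88],[0,-0.84,-0.88],[0,-0.84,-0.88],[0,-0.84,-0.88],[0,-0.84,-0.88],[0,-0.84,-0.88],[0,-0.84,-0.88],[0,-0.84,-0.88],[0,-0.84,-0.88],[0,-0.84,-0.88],[0,-0.84,-0.88],[0,-0.84,-0.88],[0,-0.84,-0.88],[0,-0.84,-0.88],[0,-0.84,-0.88],[0,-0.84,-0.88]],"turn":[0,0,0,0,0,0,0,0,0,0,0,0,0,0,0,0,0,0,0]}' 0 40
python3 -m pendant '{"offset":[[0,0,0],[0,0,0],[0,0,0],[0,0,0],[0,0,0],[0,0,0],[0,0,0],[0,0,0],[0,0,0],[0,0,0],[0,0,0],[0,0,0],[0,0,0]],"turn":[-0.9,-0.9,-0.9,-0.9,-0.9,-0.9,-0.9,-0.9,-0.9,-0.9,-0.9,-0.8,0]}'
python3 - <<'E'
from h import *
plan(W(486.5,72,180),-18)
im,d=viewer.camera("scene"); save('s1',cv2.resize(im[60:260,210:450],(720,600)))
E
```

```text
t: 2.08
tool_pos: [489.6, 38.4, 240.3]
tool_rot: [138.3, 90.0, -23.1]
wrist_force: [1.7, -0.8, 0.4]
finger_gap: 0.0
t: 3.17
tool_pos: [489.1, 36.6, 240.1]
tool_rot: [89.6, 90.0, -18.3]
wrist_force: [1.0, -0.0, -0.1]
finger_gap: 0.2
t 3.17 pos [489.1  36.6 240.1] ydir yaw -17.8 xdir [ 0. -0. -1.] q6 14.0 F [ 1.  -0.  -0.1] gap 0.2
target [490.3  38.2 180. ] offset units [ 2.    0.02 -0.06]
turn units (cw+) 0.03437699382258756
```

View pics/s1.png

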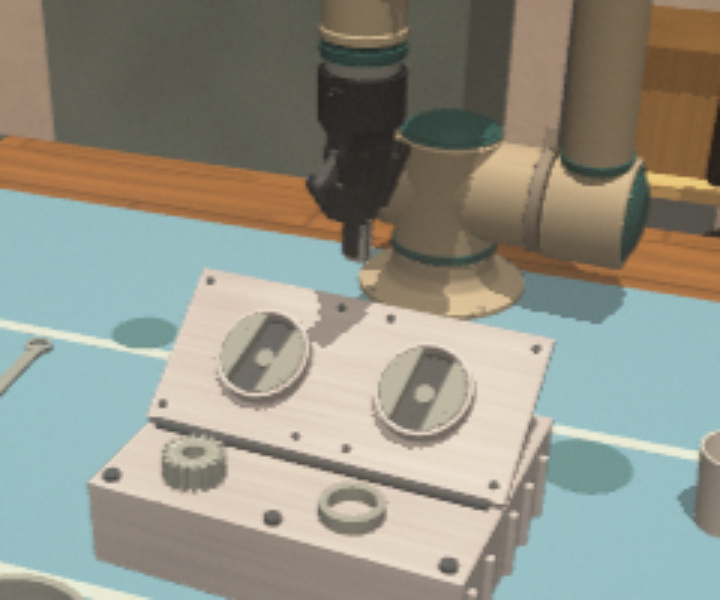

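The shut fingertips stand over the middle line, between the rings and clear of the front edge. I'll go down and follow the cover's arc.

```bash
python3 -m pendant '{"offset":[[0.5,0,0],[0.5,0,0],[0.5,0,0],[0.3,0,0],[0.3,0,0],[0,0,0]],"turn":[0,0,0,0,0,0]}'
python3 -m pendant '{"offset":[[0.22,-0.16,0.04],[0.22,-0.16,0.04],[0.22,-0.16,0.04],[0.22,-0.09,0.02],[0.22,-0.09,0.02],[0.22,-0.09,0.02],[0.22,-0.09,0.02],[0.2,-0.03,0.01],[0.2,-0.03,0.01],[0,0,0]],"turn":[0,0,0,0,0,0,0,0,0,0]}'
python3 - <<'E'
from h import *
plan(W(457,72,106))
E
```

```text
t: 3.72
tool_pos: [488.0, 36.6, 175.4]
tool_rot: [-73.9, 89.8, 178.1]
wrist_force: [0.0, 0.1, -0.2]
finger_gap: 0.1
t: 4.55
tool_pos: [460.5, 38.7, 117.3]
tool_rot: [-76.4, 89.9, 175.7]
wrist_force: [0.5, -0.1, 0.1]
finger_gap: -0.0
t 4.55 pos [460.5  38.7 117.3] ydir yaw -17.9 xdir [-0.002  0.    -1.   ] q6 14.1 F [ 0.5 -0.1  0.1] gap -0.0
target [460.9  40.3 106. ] offset units [ 0.38 -0.   -0.06]
```

```bash
python3 -m pendant '{"offset":[[0.1,0,0],[0.1,0,0],[0.1,0,0],[0.1,0,0],[0.07,0,0]],"turn":[0,0,0,0,0]}'
python3 - <<'E'
from h import *
plan(None)
im,d=viewer.camera("scene"); save('s2',cv2.resize(im[60:260,210:450],(720,600)))
E
```

```text
t: 4.97
tool_pos: [461.2, 38.6, 104.4]
tool_rot: [-65.6, 90.0, -173.5]
wrist_force: [-1.1, 1.4, 2.2]
finger_gap: 0.1
t 4.97 pos [461.2  38.6 104.4] ydir yaw -17.9 xdir [-0. -0. -1.] q6 14.1 F [-1.1  1.4  2.2] gap 0.1
```

View pics/s2.png

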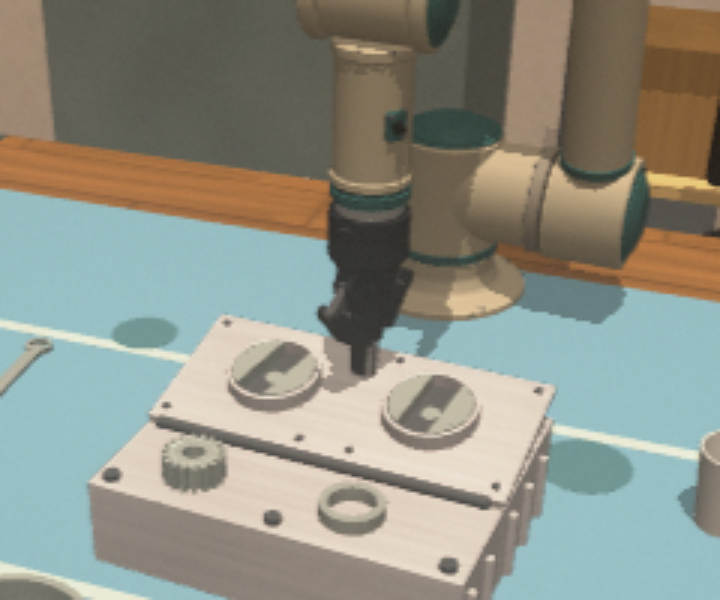

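The cover now looks flat, or nearly so. I'll push further until the force rises at the hard stop.

```bash
for i in 1; do python3 -m pendant '{"offset":[[0.07,0,0],[0.07,0,0],[0,0,0]],"turn":[0,0,0]}'; done
python3 -m pendant '{"offset":[[0.07,0,0],[0.07,0,0],[0,0,0]],"turn":[0,0,0]}'
```

```text
t: 5.27
tool_pos: [461.3, 38.6, 100.1]
tool_rot: [-54.8, 90.0, -162.7]
wrist_force: [0.3, 0.4, 1.6]
finger_gap: 0.0
t: 5.52
tool_pos: [461.3, 38.6, 95.9]
tool_rot: [-55.4, 90.0, -163.3]
wrist_force: [-1.5, -0.3, 1.3]
finger_gap: -0.0
```

```bash
python3 - <<'E'
from h import *
im,d=viewer.camera("scene"); save('s3',cv2.resize(im[110:210,250:410],(800,500),interpolation=cv2.INTER_CUBIC))
P=cloud('scene',d); o=W(572,72,98)
u=(P-o)@U; l=(P-o)@L; z=P[...,2]
for a,b in((-160,-140),(-35,-10)):
  for c,e in((-170,-135),(-30,-16),(14,30),(130,170)):
    m=(u>a)&(u<b)&(l>c)&(l<e)&(z>70)&(z<125); print(a,c,m.sum(),np.median(z[m]).round(1) if m.any() else None)
m=(u>20)&(u<90)&(l>-20)&(l<20)&(z>70);print('deck',np.median(z[m]))
plan(None)
E
```

```text
-160 -170 38 116.9
-160 -30 3 117.1
-160 14 24 116.9
-160 130 64 117.1
-35 -170 60 100.6
-35 -30 26 100.1
-35 14 33 99.9
-35 130 91 99.8
deck 88.88230091876892
t 5.57 pos [461.4  38.5  96. ] ydir yaw -17.9 xdir [-0. -0. -1.] q6 14.1 F [ 0.5 -0.3 -0.1] gap -0.2
```

View pics/s3.png

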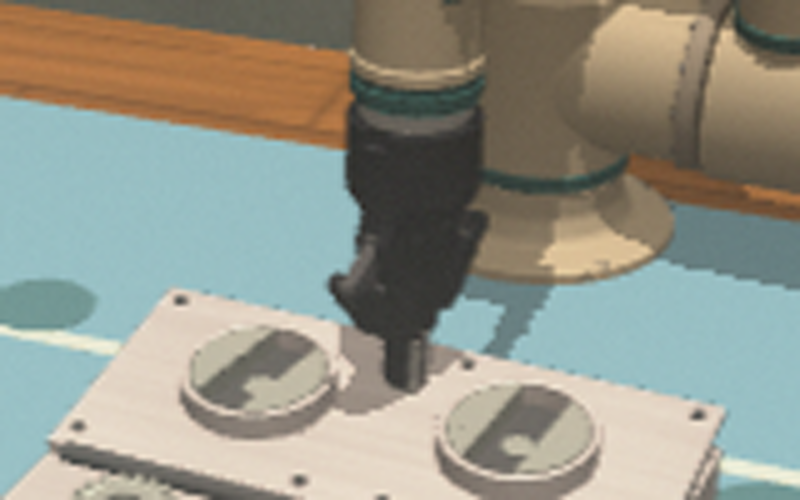

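```bash
python3 - <<'E'
from h import *
K,e,a=cam('scene'); s=readout.state(); print(s['tool_pos'])
for z in (88,96,104,112,120):
    p=np.array([461.4,38.5,z]); c=rot(a).T@(p-e); q=K@c/c[2]; print(z,q[:2].round(1),c[2].round())
im,d=viewer.camera("scene"); P=cloud('scene',d)
for r in range(160,196,3): print(r,[tuple(P[r,c].round(0).astype(int)) for c in(328,331,334)])
np.savez('s4',im=im,d=d)
im,d=viewer.camera("top"); P=cloud('top',d); o=W(572,72,98);u=(P-o)@U; l=(P-o)@L; z=P[...,2]
for a,b in((-160,-140),(-35,-10)):
  for c,e in((-170,-135),(-30,-16),(14,30),(130,170)):
    m=(u>a)&(u<b)&(l>c)&(l<e)&(z>70)&(z<125); print(a,c,m.sum(),np.median(z[m]).round(1) if m.any() else None)
E
```

```text
[461.37770891  38.54310019  95.97317571]
88 [330.1 194. ] 1335.0
96 [330.2 191.7] 1330.0
104 [330.3 189.4] 1326.0
112 [330.3 187.1] 1321.0
120 [330.4 184.7] 1317.0
160 [(np.int64(495), np.int64(39), np.int64(217)), (np.int64(483), np.int64(44), np.int64(212)), (np.int64(481), np.int64(52), np.int64(213))]
163 [(np.int64(498), np.int64(41), np.int64(210)), (np.int64(481), np.int64(44), np.int64(202)), (np.int64(481), np.int64(53), np.int64(203))]
166 [(np.int64(484), np.int64(36), np.int64(192)), (np.int64(484), np.int64(45), np.int64(194)), (np.int64(480), np.int64(52), np.int64(193))]
169 [(np.int64(478), np.int64(35), np.int64(179)), (np.int64(480), np.int64(44), np.int64(182)), (np.int64(481), np.int64(53), np.int64(184))]
172 [(np.int64(496), np.int64(41), np.int64(180)), (np.int64(478), np.int64(44), np.int64(172)), (np.int64(471), np.int64(51), np.int64(169))]
175 [(np.int64(492), np.int64(40), np.int64(168)), (np.int64(476), np.int64(44), np.int64(161)), (np.int64(468), np.int64(50), np.int64(158))]
178 [(np.int64(493), np.int64(40), np.int64(160)), (np.int64(475), np.int64(44
[... 218 characters left out ...]
nt64(472), np.int64(34), np.int64(127)), (np.int64(475), np.int64(44), np.int64(131)), (np.int64(466), np.int64(50), np.int64(127))]
187 [(np.int64(467), np.int64(33), np.int64(114)), (np.int64(468), np.int64(43), np.int64(117)), (np.int64(466), np.int64(51), np.int64(118))]
190 [(np.int64(478), np.int64(37), np.int64(111)), (np.int64(474), np.int64(45), np.int64(111)), (np.int64(472), np.int64(53), np.int64(111))]
193 [(np.int64(494), np.int64(42), np.int64(111)), (np.int64(489), np.int64(49), np.int64(109)), (np.int64(479), np.int64(56), np.int64(106))]
-160 -170 75 118.2
-160 -30 25 119.2
-160 14 7 120.3
-160 130 89 119.1
-35 -170 93 101.3
-35 -30 10 100.9
-35 14 5 100.5
-35 130 100 101.6
```

```bash
python3 - <<'E'
from h import *
K,e,a=cam('scene')
for z in (232,240,248,256,264):
    p=np.array([489,36.6,z]); c=rot(a).T@(p-e); q=K@c/c[2]; print(z,q[:2].round(1))
def fk(p): pass
s=readout.state(); print(np.round(s['q'],2), np.round(s['effort'],1), s['tool_pos'], s['wrist_force'])
E
python3 -m pendant '{"offset":[[0.07,0,0],[0.07,0,0],[0,0,0]],"turn":[0,0,0]}'
python3 - <<'E'
from h import *
im,d=viewer.camera("top"); P=cloud('top',d); o=W(572,72,98);u=(P-o)@U; l=(P-o)@L; z=P[...,2]
for a,b in((-160,-140),(-35,-10)):
  for c,e in((-170,-135),(130,170)):
    m=(u>a)&(u<b)&(l>c)&(l<e)&(z>70)&(z<125); print(a,c,m.sum(),np.median(z[m]).round(1) if m.any() else None)
E
```

```text
232 [327.9 154. ]
240 [328.  151.4]
248 [328.1 148.7]
256 [328.2 146. ]
264 [328.3 143.3]
[-3.8400e+00  1.2110e+01  1.0976e+02 -1.0000e-02  5.8120e+01  1.4050e+01] [  0.  -33.2 -20.   -0.    0.    0. ] [461.58826989  38.55100278  96.09862887] [ 0.1065703  -0.02453769 -0.92504026]
t: 5.92
tool_pos: [461.1, 38.6, 91.7]
tool_rot: [-65.3, 90.0, -173.2]
wrist_force: [-0.4, 0.3, 1.4]
finger_gap: 0.0
-160 -170 75 113.8
-160 130 88 113.6
-35 -170 94 101.2
-35 130 101 101.3
```

The reported TCP height has a constant bias: vision puts the fingertip about 16 mm above the reported TCP, both before and during contact. The cover is following the tip, so I'll keep pressing.

```bash

python3 -m pendant '{"offset":[[0.1,0,0],[0.1,0,0],[0,0,0]],"turn":[0,0,0]}'
python3 -m pendant '{"offset":[[0.07,0,0],[0.05,0,0],[0,0,0]],"turn":[0,0,0]}'
python3 - <<'E'
from h import *
plan(None)
im,d=viewer.camera("top"); P=cloud('top',d); o=W(572,72,98);u=(P-o)@U; l=(P-o)@L; z=P[...,2]
for a,b in((-160,-140),(-35,-10)):
  for c,e in((-170,-135),(130,170)):
    m=(u>a)&(u<b)&(l>c)&(l<e)&(z>70)&(z<125); print(a,c,m.sum(),np.median(z[m]).round(1) if m.any() else None)
E
```

```text
t: 6.22
tool_pos: [461.1, 38.6, 85.5]
tool_rot: [-67.2, 90.0, -175.1]
wrist_force: [-0.9, 0.2, 0.4]
finger_gap: 0.3
t: 6.47
tool_pos: [461.3, 38.6, 82.1]
tool_rot: [-55.6, 90.0, -163.5]
wrist_force: [0.4, -0.2, -0.2]
finger_gap: -0.2
t 6.47 pos [461.3  38.6  82.1] ydir yaw -17.9 xdir [-0. -0. -1.] q6 14.1 F [ 0.4 -0.2 -0.2] gap -0.2
-160 -170 70 101.1
-160 130 79 101.3
-35 -170 90 99.1
-35 130 99 99.0
```

```bash

python3 -m pendant '{"offset":[[0.05,0,0],[0.05,0,0],[0,0,0]],"turn":[0,0,0]}'
python3 -m pendant '{"offset":[[0.04,0,0],[0.04,0,0],[0,0,0]],"turn":[0,0,0]}'
python3 - <<'E'
from h import *
plan(None)
im,d=viewer.camera("top"); P=cloud('top',d); o=W(572,72,98);u=(P-o)@U; l=(P-o)@L; z=P[...,2]
for a,b in((-160,-140),(-35,-10)):
  for c,e in((-170,-135),(130,170)):
    m=(u>a)&(u<b)&(l>c)&(l<e)&(z>70)&(z<125); print(a,c,m.sum(),np.median(z[m]).round(1) if m.any() else None)
E
```

```text
t: 6.77
tool_pos: [461.6, 38.5, 79.7]
tool_rot: [93.7, 90.0, -14.2]
wrist_force: [-1.5, -0.7, 4.5]
finger_gap: -0.1
t: 7.02
tool_pos: [461.7, 38.5, 79.6]
tool_rot: [94.1, 89.9, -13.8]
wrist_force: [-5.7, 0.1, 22.1]
finger_gap: -0.1
t 7.02 pos [461.7  38.5  79.6] ydir yaw -17.9 xdir [ 0.001 -0.    -1.   ] q6 14.1 F [-5.7  0.1 22.1] gap -0.1
-160 -170 72 99.1
-160 130 80 98.9
-35 -170 90 99.1
-35 130 100 98.7
```

The cover is shut on its hard stop: 22 N, and the plate is level within 0.4 mm. I'll retreat up, part the fingers to about 28 mm, and measure the slots.

```bash

python3 -m pendant '{"offset":[[-0.3,0,0],[-0.8,0,0],[-0.9,0,0],[-0.9,0,0],[0,0,0],[0,0,0],[0,0,0]],"turn":[0,0,0,0,0,0,0]}' 0.33 40
python3 - <<'E'
from h import *
plan(None)
im,d=viewer.camera("top"); im2,d2=viewer.camera("scene"); np.savez('t5',im=im,d=d,im2=im2,d2=d2)
a=cv2.resize(im[160:240,240:390],(800,427),interpolation=cv2.INTER_CUBIC); save('t5',a)
P=cloud('top',d); u,l,z=P@U,P@L,P[...,2]
# plate outline (height 98) & discs
m=(abs(z-98)<5)&(u>395)&(u<590)&(abs(l-72)<200)
print('u',np.percentile(u[m],[.5,2,98,99.5]).round(1),'l',np.percentile(l[m],[.5,2,98,99.5]).round(1))
def fast(name,P,d):
    u,l,z=P@U,P@L,P[...,2]
    for s in(80,-80):
        r=np.hypot(u-487,l-72-s)<52; top=r&(z>119)&(z<132); fl=r&(z>104)&(z<117)&(np.hypot(u-487,l-72-s)<38)
        (c,rad)=cv2.minEnclosingCircle(np.c_[u[top],l[top]].astype(np.float32))
        k=np.c_[u[fl],l[fl]]; q=k.mean(0); v=np.linalg.svd(k-q)[2][0]
        print(name,s,'ring',np.round(c,1),round(rad,1),np.c_[u[top],l[top]].mean(0).round(1),'z',np.median(z[top]).round(1),'floor',fl.sum(),q.round(1),'cw',(-np.degrees(np.arctan2(v[1],v[0]))+90)%180-90)
fast('top',P,d); fast('scene',cloud('scene',d2),d2)
# fingers in scene
Q=cloud('scene',d2); t=readout.state()['tool_pos']
m=(np.hypot(Q[...,0]-t[0],Q[...,1]-t[1])<60)&(Q[...,2]>t[2]-10)&(Q[...,2]<t[2]+45)
F=Q[m]; print('tips z',np.percentile(F[:,2],[0,1,5]).round(1)); G=F[F[:,2]<np.percentile(F[:,2],1)+20]; print(G.min(0).round(1),G.max(0).round(1),G.mean(0).round(1))
E
```

```text
t: 7.65
tool_pos: [460.9, 38.6, 163.5]
tool_rot: [-67.8, 90.0, -175.7]
wrist_force: [-0.2, 0.2, -0.6]
finger_gap: 28.0
t 7.65 pos [460.9  38.6 163.5] ydir yaw -17.9 xdir [-0.001 -0.    -1.   ] q6 14.1 F [-0.2  0.2 -0.6] gap 28.0
u [407.3 408.7 580.4 588.2] l [-105.3 -103.1  245.3  248. ]
top 80 ring [443.  161.2] 0.0 [443.  161.2] z 119.2 floor 0 [nan nan] cw 0.0
top -80 ring [484.4 -11.7] 43.6 [476.6 -31.4] z 119.8 floor 130 [487.  -21.1] cw 8.002113522086717
scene 80 ring [0. 0.] 0.0 [nan nan] z nan floor 179 [485.6 149.9] cw -85.40253707409775
scene -80 ring [0. 0.] 0.0 [nan nan] z nan floor 176 [484.8 -12.9] cw -72.13721987831642
tips z [179.6 181.  181.8]
[441.4  27.8 179.6] [491.   56.6 200.9] [464.4  43.  191.5]<stdin>:14: RuntimeWarning: Mean of empty slice.
  ret = um.true_divide(
<stdin>:15: RuntimeWarning: Mean of empty slice.
  return _methods._mean(a, axis=axis, dtype=dtype,
  ret = ret.dtype.type(ret / rcount)
```

View pics/t5.png

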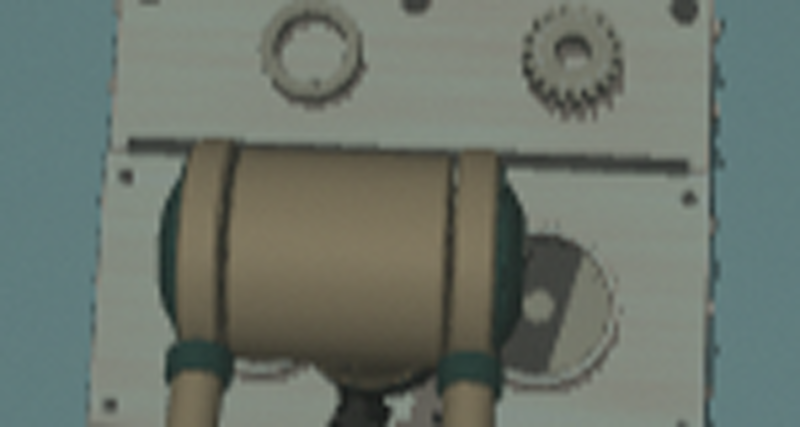

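```bash
python3 - <<'E'
from h import *
f=np.load('t5.npz'); t=readout.state()['tool_pos']; M=rot(readout.state()['tool_rot'])
def fast(name,d):
    P=cloud(name,d); u,l,z=P@U,P@L,P[...,2]
    for s in(80,-80):
        r=np.hypot(u-487,l-72-s); top=(r<52)&(z>111)&(z<121); fl=(r<38)&(z>97)&(z<107)
        if top.sum()<50: continue
        (c,rad)=cv2.minEnclosingCircle(np.c_[u[top],l[top]].astype(np.float32))
        k=np.c_[u[fl],l[fl]]; q=k.mean(0); v=np.linalg.svd(k-q)[2][0]
        a=np.c_[u[top],l[top]]; a=a[np.hypot(*(a-c).T)<36]  # disc halves: slot dir = minor... use axis of anisotropy
        e,V=np.linalg.eigh(np.cov((a-a.mean(0)).T)); w=V[:,0]
        print(name,s,'ring',np.round(c,1),round(rad,1),'z',np.median(z[top]).round(1),'floor',fl.sum(),q.round(1),np.median(z[fl]).round(1),'cw',*[(-np.degrees(np.arctan2(x[1],x[0]))+90)%180-90 for x in(v,w)])
fast('top',f['d']); fast('scene',f['d2'])
Q=cloud('scene',f['d2']); D=(Q-t)@M
m=(np.hypot(D[...,1],D[...,2])<50)&(D[...,0]>-35)&(D[...,0]<0)
F=D[m]
print(m.sum(),np.percentile(F,[0,1,3,50,97,99,100],axis=0).round(1))
c=cv2.resize(f['im2'][110:210,250:410],(800,500),interpolation=cv2.INTER_CUBIC); save('s5',c)
E
```

```text
top -80 ring [487.4 -10.2] 45.6 z 116.1 floor 208 [487.  -10.1] 102.4 cw 13.813398698967319 -81.9118660724578
scene 80 ring [490.4 152.7] 48.2 z 114.4 floor 105 [480.7 147.1] 101.5 cw 8.821841695544236 8.16723233656873
scene -80 ring [490.5  -6.4] 48.3 z 114.3 floor 87 [479.  -14.7] 101.1 cw 16.46169350945226 15.58397932589449
72 [[-34.9 -22.3 -13.9]
 [-34.8 -21.4 -13.9]
 [-34.2 -20.5 -13.1]
 [-28.4 -11.6  -6.1]
 [-18.6  28.4   4.6]
 [-17.8  29.5   5.5]
 [-16.9  31.    6.7]]
```

View pics/s5.png

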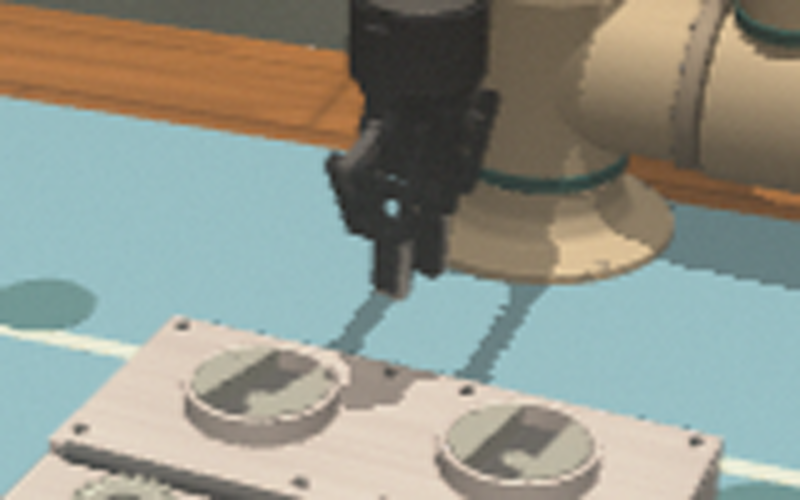

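The disc tops are at z≈116 and the floors at z≈102. Both slots sit about 14° clockwise, matching the current tool yaw. The scene and top cameras agree on the slot centres relative to the tool within 2 mm, so I'll move over the left slot.

```bash
python3 - <<'E'
from h import *
plan(W(486.5,150.2,105),-4-13)
E
```

```text
t 7.75 pos [460.3  38.6 162.7] ydir yaw -17.9 xdir [-0.003  0.    -1.   ] q6 14.1 F [-0.1  0.3 -0.1] gap 28.1
target [495.7 116.2 105. ] offset units [ 1.92  0.33 -2.83]
turn units (cw+) -0.17829215095208042
```

```bash

python3 -m pendant '{"offset":[[0,0.07,-0.57],[0,0.07,-0.57],[0,0.07,-0.57],[0,0.06,-0.56],[0,0.06,-0.56],[0.6,0,0],[0.6,0,0],[0.6,0,0],[0,0,0],[0,0,0]],"turn":[-0.2,0,0,0,0,0,0,0,0,0]}'
python3 - <<'E'
from h import *
plan(W(486.5,150.2,86.5))
im2,d2=viewer.camera("scene")
c=cv2.resize(im2[120:220,280:420],(700,500),interpolation=cv2.INTER_CUBIC); save('s6',c)
E
```

```text
t: 8.58
tool_pos: [494.4, 116.7, 108.4]
tool_rot: [-66.6, 89.7, -173.5]
wrist_force: [0.2, 0.4, 0.2]
finger_gap: 28.0
t 8.58 pos [494.4 116.7 108.4] ydir yaw -16.9 xdir [-0.004 -0.001 -1.   ] q6 22.3 F [0.2 0.4 0.2] gap 28.0
target [495.7 116.2  86.5] offset units [0.73 0.05 0.  ]
```

View pics/s6.png

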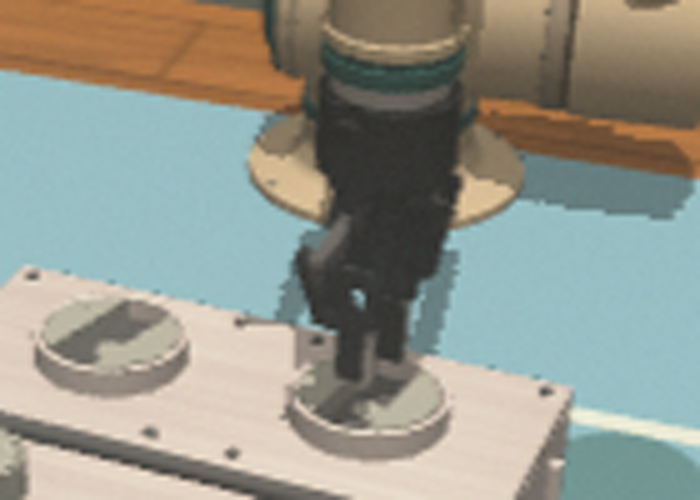

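The fingertips hang about 8 mm above the left disc and line up with its slot. Inserting gently.

```bash

python3 -m pendant '{"offset":[[0.13,0.05,0],[0.13,0,0],[0.13,0,0],[0,0,0]],"turn":[0,0,0,0]}'
python3 -m pendant '{"offset":[[0.1,0,0],[0.1,0,0],[0.1,0,0],[0,0,0]],"turn":[0,0,0,0]}'
```

```text
t: 8.97
tool_pos: [496.8, 116.2, 98.0]
tool_rot: [-58.4, 90.0, -165.3]
wrist_force: [0.5, -0.1, -0.8]
finger_gap: 28.4
t: 9.3
tool_pos: [496.7, 116.3, 88.7]
tool_rot: [-64.1, 89.9, -171.0]
wrist_force: [-0.3, -0.1, 0.2]
finger_gap: 28.0
```

```bash

python3 -m pendant '{"offset":[[0,0,0],[0,0,0],[0,0,0],[0,0,0],[0,0,0],[0,0,0],[0,0,0],[0,0,0],[0,0,0],[0,0,0],[0,0,0],[0,0,0],[0,0,0],[0,0,0],[0,0,0],[0,0,0],[0,0,0],[0,0,0],[0,0,0],[0,0,0]],"turn":[0.8,0.8,0.8,0.8,0.8,0.8,0.8,0.8,0.8,0.8,0.8,0.8,0.8,0.8,0.8,0.8,0.8,0.8,0.8,0]}'
python3 - <<'E'
from h import *
plan(None,-94); print(readout.state()['wrist_torque'])
E
```

```text
t: 10.97
tool_pos: [498.1, 116.9, 89.5]
tool_rot: [-149.9, 89.9, 27.1]
wrist_force: [2.0, 1.8, -1.7]
finger_gap: 28.4
t 10.97 pos [498.1 116.9  89.5] ydir yaw -93.0 xdir [ 0.002  0.001 -1.   ] q6 98.3 F [ 2.   1.8 -1.7] gap 28.4
turn units (cw+) 0.2085882746403172
[ 0.29304004 -0.26686749  0.04738115]
```

```bash

python3 -m pendant '{"offset":[[0,0,0],[0,0,0],[0,0,0],[0,0,0]],"turn":[0.5,0.5,0.5,0]}'
python3 -c "from h import *; plan(None); print(readout.state()['wrist_torque'])"
python3 -m pendant '{"offset":[[0,0,0],[0,0,0],[0,0,0]],"turn":[0.4,0.4,0]}'
python3 -c "from h import *; plan(None); print(readout.state()['wrist_torque'])"
python3 - <<'E'
from h import *
im2,d2=viewer.camera("scene")
c=cv2.resize(im2[120:220,280:420],(700,500),interpolation=cv2.INTER_CUBIC); save('s7',c)
E
```

```text
t: 11.3
tool_pos: [498.0, 116.8, 89.5]
tool_rot: [-143.8, 89.9, 25.9]
wrist_force: [1.3, 2.1, -1.9]
finger_gap: 28.1
t 11.3 pos [498.  116.8  89.5] ydir yaw -100.3 xdir [ 0.002  0.001 -1.   ] q6 105.7 F [ 1.3  2.1 -1.9] gap 28.1
[ 0.37492181 -0.3312864   0.06393627]
t: 11.55
tool_pos: [498.0, 116.8, 89.5]
tool_rot: [-140.4, 89.9, 25.3]
wrist_force: [2.6, 2.7, -1.7]
finger_gap: 28.2
t 11.55 pos [498.  116.8  89.5] ydir yaw -104.3 xdir [ 0.002  0.001 -1.   ] q6 109.7 F [ 2.6  2.7 -1.7] gap 28.2
[ 0.42373559 -0.36145712  0.0350151 ]
```

View pics/s7.png

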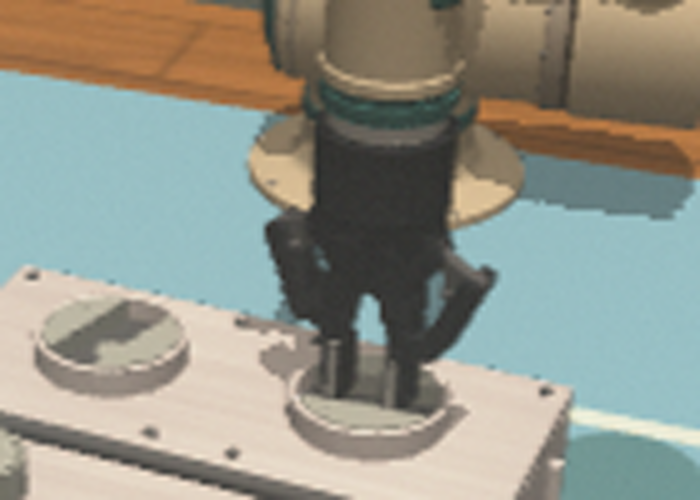

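The left disc is turning with the fingers and its slot is nearly parallel to the front edge. I'll continue until the torque shows the stop.

```bash

for k in 1; do python3 -m pendant '{"offset":[[0,0,0],[0,0,0],[0,0,0]],"turn":[0.4,0.4,0]}' >/dev/null
python3 -c "from h import *; plan(None); print(readout.state()['wrist_torque'])"; done
python3 -m pendant '{"offset":[[0,0,0],[0,0,0],[0,0,0]],"turn":[0.4,0.4,0]}' >/dev/null
python3 -c "from h import *; plan(None); print(readout.state()['wrist_torque'])"
```

```text
t 11.85 pos [497.9 116.7  89.5] ydir yaw -108.3 xdir [ 0.001  0.001 -1.   ] q6 113.7 F [ 1.9  3.  -1.7] gap 28.5
[ 0.42533059 -0.46372861  0.08656617]
t 12.1 pos [497.9 116.5  89.5] ydir yaw -112.2 xdir [ 0.001 -0.    -1.   ] q6 117.6 F [ 3.2  2.2 -1.3] gap 27.6
[ 0.45966361 -0.51679342  0.30290895]
```

```bash

python3 -m pendant '{"offset":[[0,0,0],[0,0,0],[0,0,0]],"turn":[0.3,0.3,0]}' >/dev/null
python3 - <<'E'
from h import *; plan(None); print(readout.state()['wrist_torque'])
d=viewer.camera("scene")[1]; P=cloud('scene',d); u,l,z=P@U-490.5,P@L-152.7,P[...,2]
r=np.hypot(u,l)
for n,m in(('top',(r<38)&(z>111)&(z<121)),('floor',(r<38)&(z>97)&(z<107))):
    k=np.c_[u[m],l[m]]; print(n,m.sum(),k.mean(0).round(1))
# front edge of the slot: top points of rear half
m=(r<38)&(z>111)&(z<118)
for lo in range(-30,31,10):
    q=m&(abs(l-lo)<5)&(u>0); print(lo,q.sum(),np.percentile(u[q],[3,10]).round(1) if q.sum() else None)
E
```

```text
t 12.35 pos [497.9 116.5  89.6] ydir yaw -115.1 xdir [ 0.002 -0.    -1.   ] q6 120.5 F [ 3.2  3.4 -1.7] gap 28.4
[ 0.55472321 -0.67494784  1.21121172]
top 153 [10.2  0.6]
floor 49 [-14.4   2.1]
-30 7 [12.4 13.1]
-20 17 [1.8 2.4]
-10 15 [14.7 17. ]
0 18 [14.5 16.8]
10 17 [14.2 15.5]
20 18 [11.7 14.1]
30 7 [3.2 9. ]
```

The torque jumped to 1.2 N m against the stop, and the slot edge is parallel to the front. I'll relax, lift out, turn back and go to the right slot.

```bash

python3 -m pendant '{"offset":[[0,0,0],[0,0,0],[-0.3,0,0],[-0.5,0,0],[-0.6,0,0],[0,0,0]],"turn":[-0.8,-0.8,0,0,0,0]}'
python3 -m pendant '{"offset":[[0,0,0],[0,0,0],[0,0,0],[0,0,0],[0,0,0],[0,0,0],[0,0,0],[0,0,0],[0,0,0],[0,0,0],[0,0,0],[0,0,0],[0,0,0],[0,0,0],[0,0,0],[0,0,0],[0,0,0],[0,0,0],[0,0,0],[0,0,0]],"turn":[-0.95,-0.95,-0.95,-0.95,-0.95,-0.95,-0.95,-0.95,-0.95,-0.95,-0.95,-0.95,-0.95,-0.95,-0.95,-0.95,-0.95,-0.95,-0.2,0]}'
python3 - <<'E'
from h import *
plan(W(486.5,-9.6,98),-4-15)
E
```

```text
t: 12.9
tool_pos: [498.1, 116.0, 134.6]
tool_rot: [-169.6, 89.8, -7.1]
wrist_force: [0.4, 0.4, 0.1]
finger_gap: 28.3
t: 14.57
tool_pos: [496.2, 116.0, 131.1]
tool_rot: [-50.7, 89.9, -161.7]
wrist_force: [-0.6, 0.5, -0.1]
finger_gap: 28.3
t 14.57 pos [496.2 116.  131.1] ydir yaw -21.0 xdir [-0.002 -0.001 -1.   ] q6 26.4 F [-0.6  0.5 -0.1] gap 28.3
target [484.7 -43.2  98. ] offset units [1.11 1.54 5.09]
turn units (cw+) -0.40075459255402845
```

```bash

python3 -m pendant '{"offset":[[0,0.22,0.73],[0,0.22,0.73],[0,0.22,0.73],[0,0.22,0.73],[0,0.22,0.73],[0,0.22,0.72],[0,0.22,0.72],[0,0,0],[0.4,0,0],[0.4,0,0],[0,0,0],[0,0,0]],"turn":[0,0,0,0,0,0,0,-0.4,0,0,0,0]}'
python3 - <<'E'
from h import *
plan(W(486.5,-9.6,88.5))
im2,d2=viewer.camera("scene")
c=cv2.resize(im2[120:220,240:380],(700,500),interpolation=cv2.INTER_CUBIC); save('s8',c)
E
```

```text
t: 15.57
tool_pos: [485.0, -42.7, 106.9]
tool_rot: [-78.3, 89.9, 172.7]
wrist_force: [0.8, -0.4, 0.7]
finger_gap: 28.1
t 15.57 pos [485.  -42.7 106.9] ydir yaw -19.0 xdir [-0.002  0.    -1.   ] q6 5.8 F [ 0.8 -0.4  0.7] gap 28.1
target [484.7 -43.2  88.5] offset units [ 0.61 -0.    0.02]
```

View pics/s8.png

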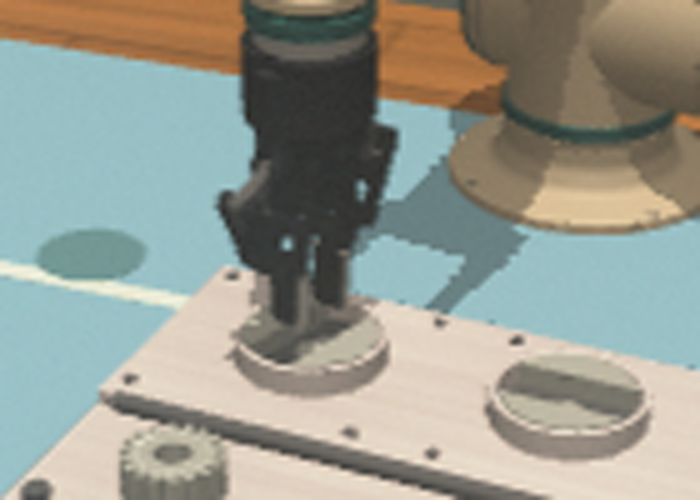

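The left slot (crop 570,390) now lies parallel to the front edge, so it is locked. The fingers line up over the right slot, and I'll insert and turn.

```bash

python3 -m pendant '{"offset":[[0.12,0,0],[0.12,0,0],[0.12,0,0],[0.12,0,0],[0.12,0,0],[0,0,0]],"turn":[0,0,0,0,0,0]}'
python3 -c "from h import *; plan(None); print(readout.state()['wrist_torque'])"
```

```text
t: 16.12
tool_pos: [485.3, -42.6, 88.6]
tool_rot: [-80.9, 89.9, 170.2]
wrist_force: [-0.1, 0.6, 0.2]
finger_gap: 28.2
t 16.12 pos [485.3 -42.6  88.6] ydir yaw -18.9 xdir [-0.002  0.    -1.   ] q6 5.7 F [-0.1  0.6  0.2] gap 28.2
[ 0.03044776 -0.00014292 -0.00574603]
```

```bash

python3 -m pendant '{"offset":[[0,0,0],[0,0,0],[0,0,0],[0,0,0],[0,0,0],[0,0,0],[0,0,0],[0,0,0],[0,0,0],[0,0,0],[0,0,0],[0,0,0],[0,0,0],[0,0,0],[0,0,0],[0,0,0],[0,0,0],[0,0,0],[0,0,0],[0,0,0]],"turn":[0.85,0.85,0.85,0.85,0.85,0.85,0.85,0.85,0.85,0.85,0.85,0.85,0.85,0.85,0.85,0.85,0.85,0.85,0.85,0]}' >/dev/null
python3 -c "from h import *; plan(None); print(readout.state()['wrist_torque'])"
python3 -m pendant '{"offset":[[0,0,0],[0,0,0],[0,0,0],[0,0,0]],"turn":[0.5,0.5,0.3,0]}' >/dev/null
python3 -c "from h import *; plan(None); print(readout.state()['wrist_torque'])"
python3 -m pendant '{"offset":[[0,0,0],[0,0,0],[0,0,0]],"turn":[0.4,0.4,0]}' >/dev/null
python3 -c "from h import *; plan(None); print(readout.state()['wrist_torque'])"
```

```text
t 17.78 pos [487.1 -42.4  89.5] ydir yaw -99.7 xdir [ 0.002  0.001 -1.   ] q6 86.5 F [ 2.2  2.1 -1.2] gap 28.0
[ 0.34389617 -0.37982915  0.04001188]
t 18.12 pos [487.1 -42.5  89.5] ydir yaw -106.1 xdir [ 0.002  0.001 -1.   ] q6 92.9 F [ 3.1  2.1 -2.3] gap 28.5
[ 0.35946395 -0.56233952  0.11521512]
t 18.37 pos [487.1 -42.5  89.5] ydir yaw -110.1 xdir [ 0.002  0.    -1.   ] q6 96.9 F [ 3.6  3.  -1.8] gap 28.6
[ 0.39489796 -0.65182038  0.07841657]
```

```bash

python3 -m pendant '{"offset":[[0,0,0],[0,0,0],[0,0,0]],"turn":[0.4,0.4,0]}' >/dev/null
python3 -c "from h import *; plan(None); print(readout.state()['wrist_torque'])"
python3 -m pendant '{"offset":[[0,0,0],[0,0,0]],"turn":[0.4,0]}' >/dev/null
python3 -c "from h import *; plan(None); print(readout.state()['wrist_torque'])"
```

```text
t 18.62 pos [487.1 -43.   89.6] ydir yaw -113.9 xdir [ 0.002 -0.001 -1.   ] q6 100.8 F [ 4.4  2.1 -2.4] gap 28.3
[ 0.32106299 -0.82666049  0.72925355]
t 18.78 pos [487.1 -43.   89.6] ydir yaw -115.9 xdir [ 0.002 -0.001 -1.   ] q6 102.7 F [ 4.6  2.1 -2.5] gap 28.7
[ 0.37461092 -0.93540177  1.3423725 ]
```

The stop torque is now 1.34 N m on the right as well. I'll relax, lift, clear to the right and check.

```bash

python3 -m pendant '{"offset":[[0,0,0],[0,0,0],[-0.3,0,0],[-0.6,0,0],[-0.9,0,0],[-0.9,0,0],[-0.9,0,0],[0,0.9,0],[0,0.9,0],[0,0.9,0],[0,0.9,0],[0,0.9,0],[0,0.9,0],[0,0.9,0],[0,0.9,0],[0,0.9,0],[0,0.9,0],[0,0,0],[0,0,0]],"turn":[-0.8,-0.8,0,0,0,0,0,0,0,0,0,0,0,0,0,0,0,0,0]}'
python3 - <<'E'
from h import *
plan(None)
im,d=viewer.camera("top"); im2,d2=viewer.camera("scene")
a=cv2.resize(im[140:250,235:395],(800,550),interpolation=cv2.INTER_CUBIC); save('t9',a)
P=cloud('top',d); u,l,z=P@U,P@L,P[...,2]
for a,b in((-160,-140),(-35,-10)):
  for c,e in((-170,-135),(130,170)):
    m=(u-572>a)&(u-572<b)&(l-72>c)&(l-72<e)&(z>70)&(z<125); print(a,c,np.median(z[m]).round(1))
for s in(80,-80):
    r=np.hypot(u-487,l-71-s); m=(r<33)&(z>97)&(z<108); k=np.c_[u[m],l[m]]; v=np.linalg.svd(k-k.mean(0))[2][0]; print(s,m.sum(),k.mean(0).round(1),'cw',-np.degrees(np.arctan2(v[1],v[0]))%180)
E
```

```text
t: 20.37
tool_pos: [400.0, -299.8, 197.2]
tool_rot: [-13.7, 89.8, 148.0]
wrist_force: [0.1, 0.2, -0.2]
finger_gap: 28.2
t 20.37 pos [ 400.  -299.8  197.2] ydir yaw -108.3 xdir [-0.003  0.002 -1.   ] q6 63.5 F [ 0.1  0.2 -0.2] gap 28.2
-160 -170 98.6
-160 130 98.7
-35 -170 98.7
-35 130 98.2
80 202 [488.5 150.9] cw 91.2992818322108
-80 207 [488.4  -9.1] cw 92.41332048699722
```

View pics/t9.png

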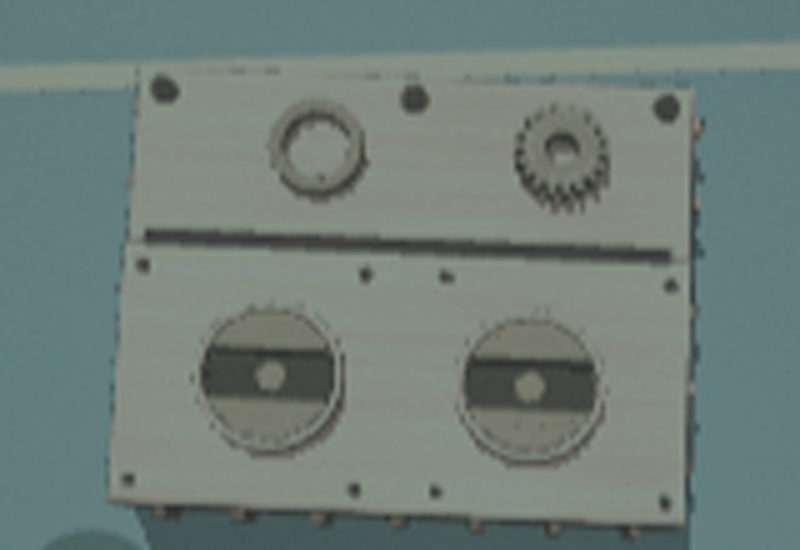

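The cover is level. Both slots, at crop (270,375) and (530,387), lie parallel to the front edge, and the bystanders haven't moved. Handing in.

```bash
python3 -c "from plant import ticket; print(ticket.close_job())"
```

```text
the job is handed in; nothing more can be done
None
```

The cover is shut and both quarter-turn fasteners are at their stops. I handed the job in at about 20 s of the 72 s allowed; no verdict is reported.

- **Cover:** I pressed it down with the closed fingertips until it met its hard stop at 22 N. In the last depth check the plate was level, at 98.2 to 98.7 mm over its four corners.
- **Fasteners:** I turned the left one first, then the right. The wrist torque rose sharply at each stop, to 1.2 N m on the left and 1.3 N m on the right. The slots then measured 91° and 92° clockwise by camera; locked is 90°.
- **Surroundings:** The gear and ring on the rear deck look unmoved in the last picture. The gripper hangs clear to the right, touching nothing.

**Disagreements:**
- **Tip height:** The fingertips were really about 17 to 18 mm above the reported tool point, not 8 mm ahead of it as stated. I went by the cameras and contact instead.
- **Slot heights:** The stated slot floor and disc heights (12 and 26 mm) fit when measured from the underside of the plate, not its top.
- **Camera offset:** The two cameras differed by about 3 mm sideways, which had no effect on the fit.

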